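Open the parts-soaking pot under the work lamp

ROBOT

A 6-joint arm with a two-finger parallel gripper is mounted at the origin on the work surface. World frame = base frame: x ahead of the robot, y to its left, z up, the work surface at z = 0. Lengths are in m, angles in rad, forces in N, time in s.
With the tool pointing down it reaches from about 0.25 to 0.725 m from the base axis. Payload 4 kg.
Tool frame: the origin (TCP) lies at the very end of the fingers, on their centre line; the grasp point (between the pads) lies 19 mm behind it; z points along the fingers, y is the line along which they close (so a half turn about z gives the same grasp; the last joint's range is limited). The gripper opens to 85 mm and grips with 20 to 120 N. Pads are 22 mm wide; open, the fingers measure 114 mm over their backs; the gripper's body (76 mm by 85 mm) begins 54 mm behind the grasp point. The pads swing forward as they close: fully open they stand 13 mm farther back than shut.
Start: joints at [1.207, 0.241, 0.005, 1.335, 0, 1.571], TCP at [0.178, 0.467, 0.231] pointing down, gripper open.
Joint ranges: [-2.72, 2.72], [-1.05, 1.87], [-1.09, 1.28], [-1.99, 2.15], [-1.42, 1.44], [-3.14, 3.14]. Speed limits (rad/s): [2.79, 2.79, 3.14, 3.14, 3.14, 3.14].

INTERFACE

Orientations are given as a unit quaternion [x, y, z, w].
In Python, from workcell import * gives the robot as it stands. The module is installed in compiled form; this text tells all that it offers.
- The arm moves only by the tool send_rows, never from a script. Its argument "steps" is text: rows parted by semicolons, each of 7 numbers parted by spaces: the opening, from -1 (shut) to 1 (fully open), then the shift along the world's x, y, z in m, then the turn, a rotation vector about the world's x, y, z in rad. A call has exactly 5 rows; each row shifts and turns the commanded pose from where the row before left it; what a row does not reach is not made up. A row lasts 1/12 s, in which the tool goes at most 41.7 mm and 7.16 degrees, less where a joint would pass 70% of its speed; a pose out of reach is approached as far as the arm can. A call is refused whole if a number of a shift passes 0.0417 or a number of a turn 0.125, either way. A call with a gripper value outside its range is refused whole. The fingers move at their own pace and stop on an object; the grip force is fixed at half the most. Time passes only in rows, so rows that do not move let the fingers close, or fill a call up. It gives the time, the measured TCP pose, the force, the opening and the grip force at its end, in the units of the state.
- get_obs(): the state, without advancing time (a new reading comes with each control period).
- camera(name): name is "side" or "top" or "wrist"; returns a dict with "frame" (384x512x3 uint8, red, green, blue), "range_z" (384x512 float32, m along the optical axis (not along the pixel's ray), 0 where there is no reading), "camera_matrix" (3x3 intrinsics, pixels), "extrinsics" (4x4, takes a point from world to camera coordinates); the wrist camera has in their place "T_tool_cam" (4x4, takes a point from camera to tool coordinates, whose origin is the TCP and whose axes are the flange's). Camera axes: x right, y down, z forward; pixel columns grow to the right and rows downward; lengths in m; the calibration is good to about 2 mm. A picture is of the moment at which its call begins: read the wrist's pose just before it.
- job_done(): hands the job in; it is judged then, once.
The state is a dict: "clock": time; "joint_pos": joint angles; "joint_vel": joint speeds; "tau": joint torques, N m; "eef_pos": TCP position; "tool_rot": TCP orientation; "ft_force": force on the tool from outside, world axes, zero at the start; "ft_torque": the same for the moment, N m; "grip_width": finger opening in m; "grasp_force": force on a finger pad.
Only numpy, scipy, OpenCV 4.12 (cv2) and the standard library are available. Lean on these libraries where they do the work, as an engineer would, in place of code of your own. Each camera call takes 0.05 s, during which the arm holds its last target. There are 200 camera calls.

TASK

The steel parts-soaking pot has to be opened, but the bench lamp hangs just over it: first swing the lamp arm sideways, with the lid still on, until no part of the lamp is above the pot, and leave it swung clear. Then lift the loose lid off by its knob and, keeping it level, lay it gently, knob up, wholly on the cardboard pad without dropping it. Leave the pot standing where it is and do not disturb the other things on the bench.

Things in the scene. Friction and masses are not known exactly. Their poses are not given: they have to be found in the camera images.
- lamp_grip (a point): Point on the axis of the upright round rubber grip (24 mm across, 220 to 275 mm above the bench) on top of the lamp's head, 15 mm below its top. The head is a flat black disc on the same axis, 110 mm across, 195 to 220 mm up; a flat arm (22 mm wide, top 216 mm up) joins it to the post 250 mm away. Clear means this axis is over 135 mm, horizontally, from the pot's axis.
- lamp_post (a point): Point on the lamp's fixed vertical post, the hinge axis of the arm, 210 mm above the bench. The post (24 mm across, 40 mm at the hinge, 225 mm tall, on a fixed foot 110 mm across) stands beyond the pot as seen from the robot.
- lamp_arm (a joint): Swing of the lamp arm about the vertical post, rad, -1.5 to 1.5, growing anticlockwise seen from above. Near 0 the head is over the pot; either direction clears it. It turns with light friction (about 1.5 N at the grip) and stays where it is left.
- pot: Loose open round steel pot, 150 mm across, 110 mm tall, wall 4 mm, two small loop handles near the rim on its +y and -y sides (to 100 mm from its axis, 92 mm up); about 1.8 kg. Origin: centre of its underside, z up.
- lid: Loose round steel lid, 160 mm across, 0.25 to 0.5 kg. Origin: centre of its underside, z up. From there up: locating disc 134 mm across to 8 mm (inside the pot's mouth, 4 mm play each side), flange to 14 mm, dome to 24 mm, stem 18 mm across to 36 mm, round black knob 36 mm across to 66 mm. Seated, its origin is 102 mm above the bench. Elsewhere it stands flat on the locating disc.
- lid_knob (a point): Centre of the lid's round black knob (36 mm across, 30 mm tall), 51 mm above the lid's origin on its axis.
- pad: Flat square cardboard pad fixed to the bench, 230 by 230 mm, 6 mm thick, empty, on the robot's left or right. Origin: centre of its underside.
- tray: Fixed open black plastic tray, 230 by 230 mm, 35 mm tall, holding a wrench and a throttle body; on the other side from the pad. Origin: centre of its underside. Not to be used.
- soaking_part: A loose bystander, to be left where it is. Origin: centre of its underside. Aluminium part 50 x 35 x 50 mm inside the pot, hidden by the lid at the start.
- wrench: A loose bystander, to be left where it is. Origin: centre of its underside. Steel wrench 170 mm long, lying in the tray.
- throttle_body: A loose bystander, to be left where it is. Origin: centre of its underside. Aluminium throttle body 70 mm square, 52 mm tall, in the tray.
- can: A loose bystander, to be left where it is. Origin: centre of its underside. Upright spray can 66 mm across, 170 mm tall.
- screwdriver: A loose bystander, to be left where it is. Origin: centre of its underside. Screwdriver 200 mm long, lying between the robot and the pot.
- cap: A loose bystander, to be left where it is. Origin: centre of its underside. Flat black plastic cap, 70 mm across, 14 mm thick.

How it is judged:
By the outcome, as a careful person would: the job done as asked, in the order asked, and still so for the second after the job is handed in, with the robot touching nothing.
It also fails if it takes over 61 s, if anything falls off the work surface, if the arm or the gripper's body presses on something with over 40 N, if the wrist force passes 120 N, or if a joint passes its speed limit or range.

## Working session

There is one attempt and no reset: what is moved stays moved. The work goes in short steps, Python scripts to look and compute and a tool call to move; the robot and the scene stay as the last step left them, time stands still between calls to the robot, and variables do not carry over. Pictures are saved under pics/ and viewed, at most 10 in all, crops included, and the job is handed in when it is done.

Besides the shell and the picture viewer there is one more tool, called in YAML: its name, and indented under it one key for each argument. send_rows: Moves the arm, as the interface text tells. Its arguments: {"type":"object","properties":{"steps":{"type":"string"}},"required":["steps"]}

```bash
mkdir -p pics
cat > h.py <<'E'
from workcell import *
import numpy as np, cv2
def snap(n,tag):
    c=camera(n); np.savez(f'{tag}.npz',**{k:v for k,v in c.items()}); cv2.imwrite(f'pics/{tag}.png',cv2.cvtColor(c['frame'],cv2.COLOR_RGB2BGR)); return c
def cloud(c):
    K=c['camera_matrix'];z=c['range_z'];v,u=np.mgrid[:z.shape[0],:z.shape[1]]
    p=np.stack([(u-K[0,2])/K[0,0]*z,(v-K[1,2])/K[1,1]*z,z],-1)
    T=np.linalg.inv(c['extrinsics']); w=p@T[:3,:3].T+T[:3,3]; w[z==0]=np.nan; return w
E
python3 - <<'E'
from h import *
o=get_obs()
for k,v in o.items(): print(k,np.round(v,3))
a=snap('top','top0');b=snap('side','side0')
cv2.imwrite('pics/both0.png',cv2.resize(np.hstack([cv2.imread('pics/top0.png'),cv2.imread('pics/side0.png')]),(800,300)))
for c in (a,b): print(np.round(np.linalg.inv(c['extrinsics']),2).tolist())
E
```

```text
clock 0.0
joint_pos [1.207 0.241 0.004 1.335 0.    1.571]
joint_vel [-0.     0.001  0.001 -0.001 -0.001  0.   ]
tau [ 1.0000e-03 -3.7232e+01  2.5241e+01  1.7000e-02  0.0000e+00  0.0000e+00]
eef_pos [0.178 0.467 0.23 ]
tool_rot [ 0.181  0.984 -0.001 -0.   ]
ft_force [0.283 0.138 0.05 ]
ft_torque [ 0.003 -0.006  0.01 ]
grasp_force 0.0
grip_width 0.085
[[-0.01, -0.99, 0.13, 0.45], [-1.0, 0.01, 0.01, 0.0], [-0.01, -0.13, -0.99, 1.37], [0.0, 0.0, 0.0, 1.0]]
[[0.75, -0.46, 0.47, 0.1], [-0.66, -0.54, 0.53, -0.54], [0.01, -0.71, -0.71, 0.9], [0.0, 0.0, 0.0, 1.0]]
```

View pics/top0.png

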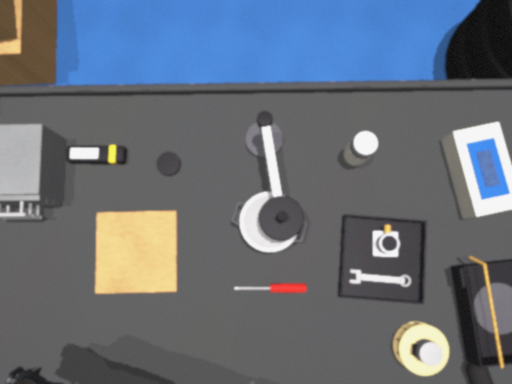

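View pics/side0.png

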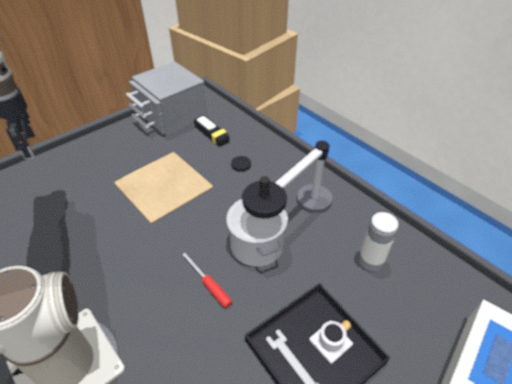

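The top view shows the lamp head at (281,218) over the pot at (268,222), the post at (265,120), the pad at (136,252) on the left, the tray at (382,258) on the right, the can at (362,147) and the cap at (168,163). I'll now measure these from the depth image.

Run:
```python
from h import *
def L(t): return dict(np.load(t+'.npz'))
def circ(p):
    A=np.c_[2*p,np.ones(len(p))]; s=np.linalg.lstsq(A,(p**2).sum(1),rcond=None)[0]; return s[:2],np.sqrt(s[2]+s[:2]@s[:2])
for t in ('top0','side0'):
    c=L(t);w=cloud(c);f=c['frame'].astype(int);x,y,z=w[...,0],w[...,1],w[...,2]
    R=lambda m:(np.round(w[m].mean(0),4),np.round(w[m].min(0),3),np.round(w[m].max(0),3),m.sum())
    reg=(x>.3)&(x<.9)&(abs(y)<.2)
    print(t,'bench',np.nanmedian(z[(x>.3)&(x<.4)&(abs(y)<.1)]))
    dark=f.sum(-1)<150
    near=reg&(x<.6)
    print('grip',R(near&(z>.245)))
    m=near&(z>.185)&(z<.225)&dark
    hull=cv2.minEnclosingCircle(w[m][:,:2].astype(np.float32)); print('head',R(m),hull)
    print('post top',R(reg&(x>.6)&(x<.85)&(z>.218)&(y>-.1)))
    print('arm',R(reg&(x>.6)&(x<.65)&(z>.205)&(y>-.1)))
    m=reg&(z>.105)&(z<.13)&(x<.62); print('lid',R(m),cv2.minEnclosingCircle(w[m][:,:2].astype(np.float32)))
    m=near&(z>.14)&(z<.18); print('knob',m.sum() and R(m))
    m=(x>.2)&(x<.65)&(y>.15)&(y<.6)&(f[...,0]>180)&(f[...,2]<160)&(abs(z)<.02)
    print('pad',R(m),cv2.minAreaRect(w[m][:,:2].astype(np.float32)))
    m=(x>.55)&(y>-.4)&(y<-.15)&(z>.1); print('can',R(m))
    m=(x>.2)&(x<.6)&(y>-.6)&(y<-.15)&(z>.028)&(z<.045); print('tray',R(m))
    m=(x>.5)&(x<.75)&(y>.2)&(y<.4)&(z>.008)&(z<.03); print('cap',R(m))
    m=(x>.2)&(x<.6)&(abs(y)<.2)&(f[...,0]>130)&(f[...,1]<80); print('sd',R(m))
```

```text
top0 bench 0.00014891588871424055
grip (array([ 0.5428, -0.0502,  0.2722]), array([ 0.532, -0.062,  0.246]), array([ 0.554, -0.039,  0.279]), np.int64(90))
head (array([ 0.5345, -0.0447,  0.2237]), array([ 0.535, -0.045,  0.224]), array([ 0.535, -0.045,  0.224]), np.int64(1)) ((0.5345059037208557, -0.04470765218138695), 9.999999747378752e-05)
post top (array([ 0.7558, -0.0189,  0.223 ]), array([ 0.603, -0.051,  0.218]), array([0.809, 0.005, 0.231]), np.int64(291))
arm (array([ 0.6249, -0.0385,  0.2157]), array([ 0.601, -0.052,  0.206]), array([ 0.649, -0.025,  0.222]), np.int64(185))
lid (array([0.5318, 0.0039, 0.1182]), array([ 0.464, -0.096,  0.107]), array([0.62 , 0.054, 0.129]), np.int64(1324)) ((0.5436007380485535, -0.025077655911445618), 0.07987278699874878)
knob 0
pad (array([0.4683, 0.3539, 0.0054]), array([ 0.352,  0.238, -0.011]), array([0.585, 0.473, 0.015]), np.int64(6591)) ((0.46900370717048645, 0.3552010655403137), (0.23208636045455933, 0.2331189215183258), 0.48298293352127075)
can (array([ 0.7327, -0.268 ,  0.1592]), array([ 0.705, -0.304,  0.1  ]), array([ 0.769, -0.2
[... 1170 characters left out ...]
pad (array([0.4553, 0.344 , 0.0028]), array([ 0.352,  0.234, -0.006]), array([0.59 , 0.479, 0.01 ]), np.int64(311)) ((0.4707522988319397, 0.3576899766921997), (0.23610764741897583, 0.2431630790233612), 0.8998080492019653)
can (array([ 0.7235, -0.2822,  0.15  ]), array([ 0.702, -0.31 ,  0.101]), array([ 0.768, -0.246,  0.173]), np.int64(905))
tray (array([ 0.4713, -0.3317,  0.0341]), array([ 0.326, -0.576,  0.028]), array([ 0.599, -0.22 ,  0.045]), np.int64(969))
cap (array([0.7048, 0.2834, 0.0135]), array([0.502, 0.228, 0.008]), array([0.75 , 0.396, 0.03 ]), np.int64(290))
sd (array([ 0.3557, -0.0923,  0.0162]), array([ 0.349, -0.129, -0.002]), array([ 0.373, -0.033,  0.025]), np.int64(148))
```

send_rows:
  steps: "1 0.018 -0.026 0.02 0 0 0.1;1 0.018 -0.026 0.02 0 0 0.1;1 0.018 -0.026 0.02 0 0 0.1;1 0.018 -0.026 0.02 0 0 0.1;1 0.018 -0.026 0.02 0 0 0.1"

```text
clock: 0.52
eef_pos: [0.2682, 0.3358, 0.3318]
tool_rot: [-0.071, 0.997, -0.0, -0.0]
ft_force: [0.9, 0.8, 0.9]
grip_width: 0.0851
grasp_force: 0.0
```

Run:
```python
from h import *
o=get_obs();print(np.round(o['joint_pos'],3),np.round(o['tool_rot'],3),o['eef_pos'])
```

```text
[ 0.897  0.078  0.069  1.562 -0.     0.755] [-0.071  0.997 -0.    -0.   ] [0.26817191 0.33577972 0.33179405]
```

send_rows:
  steps: "1 0.018 -0.026 0 0 0 0;1 0.018 -0.026 0 0 0 0;1 0.018 -0.026 0 0 0 0;1 0.018 -0.026 0 0 0 0;1 0.018 -0.026 0 0 0 0"

```text
clock: 0.93
eef_pos: [0.3583, 0.2058, 0.3311]
tool_rot: [-0.068, 0.998, -0.0, -0.0]
ft_force: [-0.3, 0.5, -0.2]
grip_width: 0.0855
grasp_force: 0.0
```

send_rows:
  steps: "1 0.018 -0.026 0 0 0 0;1 0.018 -0.026 0 0 0 0;1 0.018 -0.026 0 0 0 0;1 0.018 -0.026 0 0 0 0;1 0.018 -0.026 0 0 0 0"

```text
clock: 1.35
eef_pos: [0.4483, 0.0757, 0.3309]
tool_rot: [-0.068, 0.998, 0.0, -0.0]
ft_force: [0.5, 1.0, -1.1]
grip_width: 0.0857
grasp_force: 0.0
```

send_rows:
  steps: "1 0.019 -0.026 0 0 0 0;1 0.019 -0.026 0 0 0 0;1 0.019 -0.026 0 0 0 0;1 0.019 -0.025 0 0 0 0;1 0.018 -0.024 0 0 0 0"

```text
clock: 1.77
eef_pos: [0.5425, -0.0513, 0.3307]
tool_rot: [-0.068, 0.998, 0.0, -0.001]
ft_force: [0.6, 0.4, 0.3]
grip_width: 0.0854
grasp_force: 0.0
```

Run:
```python
from h import *
from scipy.spatial.transform import Rotation as Ro
o=get_obs();print(o['eef_pos'],o['joint_pos'])
c=snap('wrist','w1')
T=np.eye(4);T[:3,:3]=Ro.from_quat(o['tool_rot']).as_matrix();T[:3,3]=o['eef_pos']
c['extrinsics']=np.linalg.inv(T@c['T_tool_cam']);w=cloud(c);x,y,z=np.moveaxis(w,-1,0)
m=(z>.262)&(z<.285)&(abs(x-.542)<.04)&(abs(y+.05)<.04)
if m.sum(): print(m.sum(),w[m].min(0),w[m].max(0),w[m].mean(0))
m=(z>.21)&(z<.226)&(x<.6);print(m.sum(),w[m].min(0),w[m].max(0))
```

```text
[ 0.54245713 -0.05134896  0.33066807] [-9.43846944e-02  3.19073262e-01  3.66293932e-01  1.61911748e+00
  1.07255076e-05 -2.29979934e-01]
791 [ 0.52886458 -0.06262891  0.26212003] [ 0.55166756 -0.03906036  0.27713474] [ 0.53888129 -0.05113082  0.27328473]
9076 [ 0.48603603 -0.10526149  0.21007842] [0.59997314 0.00348904 0.22571606]
```

View pics/w1.png

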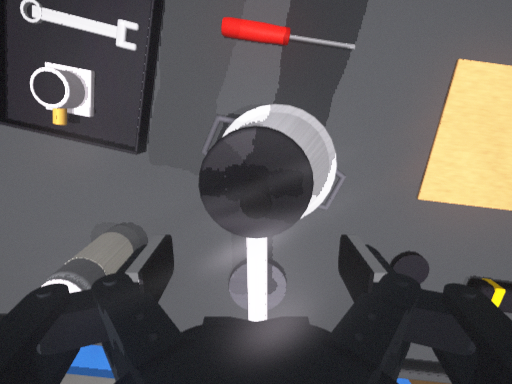

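The wrist view shows the lamp head at (257,182) and its grip centred between the fingers, measured at (0.541, -0.051). I'll lower the gripper and close it loosely around the grip.

send_rows:
  steps: "1 0 0 -0.025 0 0 0;1 0 0 -0.025 0 0 0;1 0 0 -0.024 0 0 0;1 0 0 -0.02 0 0 0;-0.1 0 0 0 0 0 0"

```text
clock: 2.23
eef_pos: [0.5387, -0.0494, 0.2321]
tool_rot: [-0.068, 0.998, 0.001, -0.005]
ft_force: [-0.3, 0.7, -0.6]
grip_width: 0.0754
grasp_force: 0.0
```

send_rows:
  steps: "-0.1 0 0 0 0 0 0;-0.1 0 0 0 0 0 0;-0.1 0 0 0 0 0 0;-0.1 0 0 0 0 0 0;-0.1 0 0 0 0 0 0"

```text
clock: 2.65
eef_pos: [0.5426, -0.0497, 0.2386]
tool_rot: [-0.068, 0.998, -0.0, 0.001]
ft_force: [0.2, -0.1, -0.6]
grip_width: 0.0383
grasp_force: 0.0
```

Run:
```python
import numpy as np
P=np.array([.789,-.015]);g=np.array([.5415,-.051]);v=g-P;print(np.linalg.norm(v));v=v/np.linalg.norm(v)*.25
a=np.linspace(0,.75,16);q=[P+[[np.cos(t),-np.sin(t)],[np.sin(t),np.cos(t)]]@v for t in a]
print(np.round(np.diff(q,axis=0),4).tolist(),q[-1])
```

```text
0.25010447816862463
[[0.0021, -0.0123], [0.0027, -0.0122], [0.0033, -0.012], [0.0039, -0.0119], [0.0045, -0.0117], [0.0051, -0.0114], [0.0057, -0.0111], [0.0062, -0.0109], [0.0067, -0.0105], [0.0073, -0.0102], [0.0078, -0.0098], [0.0082, -0.0094], [0.0087, -0.009], [0.0091, -0.0085], [0.0095, -0.0081]] [ 0.6325114  -0.20996491]
```

send_rows:
  steps: "-0.1 0.002 -0.012 0 0 0 0.05;-0.1 0.003 -0.012 0 0 0 0.05;-0.1 0.003 -0.012 0 0 0 0.05;-0.1 0.004 -0.012 0 0 0 0.05;-0.1 0.0045 -0.0117 0 0 0 0.05"

```text
clock: 3.07
eef_pos: [0.5586, -0.1094, 0.2382]
tool_rot: [-0.193, 0.981, 0.0, 0.001]
ft_force: [-0.6, 1.8, 0.6]
grip_width: 0.0383
grasp_force: 0.9
```

send_rows:
  steps: "-0.1 0.005 -0.0115 0 0 0 0.05;-0.1 0.0057 -0.011 0 0 0 0.05;-0.1 0.0062 -0.011 0 0 0 0.05;-0.1 0.0067 -0.0105 0 0 0 0.05;-0.1 0.0073 -0.0102 0 0 0 0.05"

```text
clock: 3.48
eef_pos: [0.5894, -0.1637, 0.2381]
tool_rot: [-0.314, 0.949, 0.0, 0.0]
ft_force: [-0.7, 1.8, 1.2]
grip_width: 0.0384
grasp_force: 0.9
```

send_rows:
  steps: "-0.1 0.0078 -0.0098 0 0 0 0.05;-0.1 0.0082 -0.0094 0 0 0 0.05;-0.1 0.0087 -0.009 0 0 0 0.05;-0.1 0.005 -0.005 0 0 0 0.03;-0.1 0.003 -0.003 0 0 0 0.02"

```text
clock: 3.9
eef_pos: [0.6225, -0.2002, 0.2376]
tool_rot: [-0.406, 0.914, 0.0, 0.0]
ft_force: [-0.9, 1.3, 1.5]
grip_width: 0.0382
grasp_force: 0.7
```

send_rows:
  steps: "0.3 0 0 0 0 0 0;0.3 0 0 0 0 0 0;0.3 0 0 0.02 0 0 0;0.3 0 0 0.035 0 0 0;0.3 0 0 0.04 0 0 0"

```text
clock: 4.32
eef_pos: [0.6205, -0.199, 0.3311]
tool_rot: [-0.406, 0.914, 0.002, -0.002]
ft_force: [2.5, -1.3, 1.3]
grip_width: 0.0553
grasp_force: 0.0
```

send_rows:
  steps: "1 -0.015 0.035 0.01 0 0 0;1 -0.015 0.035 0 0 0 0;1 -0.015 0.035 0 0 0 0;1 -0.015 0.035 0 0 0 0;1 -0.015 0.03 0 0 0 0"

```text
clock: 4.73
eef_pos: [0.5457, -0.0276, 0.3428]
tool_rot: [-0.406, 0.914, -0.0, 0.001]
ft_force: [-0.2, 0.7, 0.1]
grip_width: 0.0853
grasp_force: 0.0
```

```bash
cat > m.py <<'E'
from h import *
from scipy.spatial.transform import Rotation as Ro
import sys
o=get_obs();print(o['eef_pos'],o['joint_pos'].round(3))
c=snap('wrist',sys.argv[1])
T=np.eye(4);T[:3,:3]=Ro.from_quat(o['tool_rot']).as_matrix();T[:3,3]=o['eef_pos']
c['extrinsics']=np.linalg.inv(T@c['T_tool_cam'])
for n,w in (('wrist',cloud(c)),('side',cloud(camera('side'))),('top',cloud(camera('top')))):
    x,y,z=np.moveaxis(w,-1,0); r=np.hypot(x-.542,y+.026)
    for k,m in (('knob',(z>.15)&(z<.175)&(r<.05)),('flange',(z>.11)&(z<.13)&(r<.09)),('grip',(z>.25)&(z<.28)&(np.hypot(x-.62,y+.2)<.045))):
        if m.sum()>4: p=w[m];print(n,k,m.sum(),p.min(0).round(4),p.max(0).round(4),np.array(cv2.minEnclosingCircle(p[:,:2].astype(np.float32))[0]).round(4))
E
python3 m.py w2
```

```text
[ 0.5457036  -0.02763936  0.34280218] [-0.051  0.323  0.403  1.65   0.    -0.887]
wrist knob 748 [ 0.5223 -0.0433  0.1501] [ 0.5573 -0.0083  0.1699] [ 0.54   -0.0254]
wrist flange 10088 [ 0.4608 -0.1052  0.1116] [0.6188 0.0538 0.1274] [ 0.5402 -0.0256]
wrist grip 1507 [ 0.6041 -0.207   0.2501] [ 0.6275 -0.1832  0.2763] [ 0.6156 -0.1952]
side knob 165 [ 0.5231 -0.0459  0.1503] [ 0.5579 -0.0099  0.1708] [ 0.5398 -0.0278]
side flange 2036 [ 0.4613 -0.1076  0.11  ] [0.6208 0.0525 0.1283] [ 0.5406 -0.0274]
side grip 138 [ 0.6043 -0.2099  0.2502] [ 0.6284 -0.1858  0.2765] [ 0.6164 -0.1981]
top flange 74 [0.5098 0.0456 0.1106] [0.5785 0.0541 0.1212] [0.5442 0.0461]
top grip 98 [ 0.6077 -0.2049  0.2522] [ 0.6293 -0.1837  0.2799] [ 0.6189 -0.195 ]
```

View pics/w2.png

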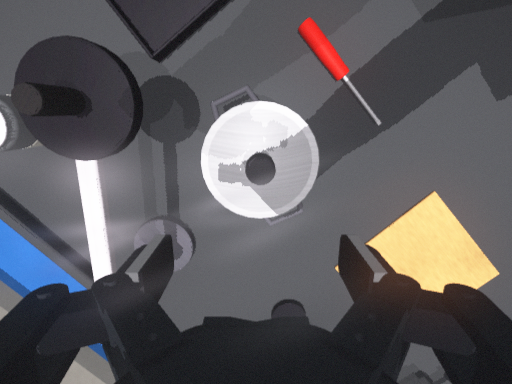

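The lamp is clear: its grip is at (0.617, -0.196), 186 mm from the pot axis. The knob shows at (260,168), and its axis measures (0.540, -0.026). I'll lower onto it next.

send_rows:
  steps: "1 -0.0055 0.0015 -0.03 0 0 0;1 0 0 -0.035 0 0 0;1 0 0 -0.035 0 0 0;1 0 0 -0.03 0 0 0;1 0 0 -0.025 0 0 0"

```text
clock: 5.3
eef_pos: [0.5408, -0.0292, 0.1849]
tool_rot: [-0.405, 0.914, 0.0, -0.001]
ft_force: [-0.0, -0.0, -0.2]
grip_width: 0.0856
grasp_force: 0.0
```

send_rows:
  steps: "1 0 0 -0.02 0 0 0;1 0 0 -0.015 0 0 0;1 0 0 -0.01 0 0 0;1 0 0 -0.005 0 0 0;1 0 0 -0.004 0 0 0"

```text
clock: 5.72
eef_pos: [0.5418, -0.0289, 0.133]
tool_rot: [-0.406, 0.914, -0.0, -0.0]
ft_force: [-0.7, 0.8, 0.3]
grip_width: 0.085
grasp_force: 0.0
```

send_rows:
  steps: "0 0 0 0 0 0 0;-0.1 0 0 0 0 0 0;-0.1 0 0 0 0 0 0;-0.1 0 0 0 0 0 0;-0.1 0 0 0 0 0 0"

```text
clock: 6.13
eef_pos: [0.5417, -0.028, 0.134]
tool_rot: [-0.406, 0.914, 0.0, 0.001]
ft_force: [-1.2, 1.5, -0.1]
grip_width: 0.0383
grasp_force: 0.6
```

send_rows:
  steps: "-0.1 -0.0015 0.0015 0 0 0 0;-0.1 0 0 0 0 0 0;-1 0 0 0 0 0 0;-1 0 0 0 0 0 0;-1 0 0 0 0 0 0"

```text
clock: 6.55
eef_pos: [0.5404, -0.0269, 0.1339]
tool_rot: [-0.406, 0.914, -0.0, 0.0]
ft_force: [-1.6, 0.4, 3.9]
grip_width: 0.0345
grasp_force: 60.3
```

send_rows:
  steps: "-1 0 0 0 0 0 0;-1 0 0 0 0 0 0;-1 0 0 0.004 0 0 0;-1 0 0 0.006 0 0 0;-1 0 0 0.008 0 0 0"

```text
clock: 6.97
eef_pos: [0.5385, -0.0268, 0.15]
tool_rot: [-0.406, 0.914, 0.001, -0.002]
ft_force: [0.5, -0.2, -4.2]
grip_width: 0.0346
grasp_force: 60.0
```

send_rows:
  steps: "-1 0 0 0.01 0 0 0;-1 0 0 0.012 0 0 0;-1 0 0 0.012 0 0 0;-1 0 0 0.012 0 0 0;-1 0 0 0.01 0 0 0"

```text
clock: 7.38
eef_pos: [0.5402, -0.0268, 0.2088]
tool_rot: [-0.406, 0.914, -0.0, 0.0]
ft_force: [-0.0, -0.5, -3.8]
grip_width: 0.0346
grasp_force: 60.1
```

Run:
```python
from h import *
o=get_obs();print(o['eef_pos'],o['ft_force'],o['ft_torque'],o['grip_width'])
c=snap('side','s3')
cv2.imwrite('pics/s3c.png',cv2.resize(cv2.imread('pics/s3.png')[80:330,150:420],None,fx=2,fy=2))
w=cloud(c);x,y,z=np.moveaxis(w,-1,0);r=np.hypot(x-.54,y+.0265);zz=o['eef_pos'][2]-.134
m=(r<.085)&(z>.118+zz-.006)&(z<.127+zz);m&=r>.055
A=np.c_[w[m][:,:2],np.ones(m.sum())];print(m.sum(),np.linalg.lstsq(A,w[m][:,2],rcond=None)[0],w[m].min(0),w[m].max(0))
```

```text
[ 0.54024867 -0.0268369   0.2088331 ] [-0.01446923 -0.51725294 -3.81269863] [ 0.01524285 -0.02887982 -0.07058545] 0.034604598195079175
1094 [ 0.00523801 -0.00169695  0.18810218] [ 0.46220352 -0.108576    0.18683761] [0.62041899 0.05258861 0.19729671]
```

View pics/s3c.png

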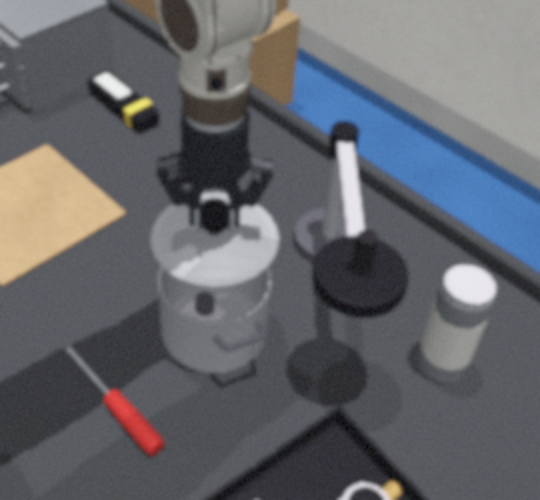

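The crop shows the lid level and clear above the pot, near (215,240). The pot is in place, and the lamp is swung aside at (360,275). Now I'll carry the lid over to the pad.

send_rows:
  steps: "-1 -0.002 0.01 0 0 0 0;-1 -0.004 0.02 0 0 0 0;-1 -0.0055 0.03 0 0 0 0;-1 -0.0055 0.03 0 0 0 0;-1 -0.0055 0.03 0 0 0 0"

```text
clock: 7.85
eef_pos: [0.5162, 0.0946, 0.2064]
tool_rot: [-0.406, 0.914, 0.0, -0.001]
ft_force: [0.1, 0.0, -3.8]
grip_width: 0.0346
grasp_force: 60.4
```

send_rows:
  steps: "-1 -0.0055 0.03 0 0 0 0;-1 -0.0055 0.03 0 0 0 0;-1 -0.0055 0.03 0 0 0 0;-1 -0.0055 0.03 0 0 0 0;-1 -0.0055 0.03 0 0 0 0"

```text
clock: 8.27
eef_pos: [0.4884, 0.245, 0.2064]
tool_rot: [-0.406, 0.914, 0.0, -0.001]
ft_force: [1.3, -0.6, -3.9]
grip_width: 0.0344
grasp_force: 60.4
```

send_rows:
  steps: "-1 -0.0055 0.03 0 0 0 0;-1 -0.0055 0.03 0 0 0 0;-1 -0.005 0.025 0 0 0 0;-1 -0.003 0.018 0 0 0 0;-1 -0.002 0.008 0 0 0 0"

```text
clock: 8.68
eef_pos: [0.4671, 0.3571, 0.206]
tool_rot: [-0.408, 0.913, 0.0, -0.001]
ft_force: [0.0, -0.6, -4.5]
grip_width: 0.0347
grasp_force: 60.5
```

send_rows:
  steps: "-1 0 0 -0.015 0 0 0;-1 0 0 -0.025 0 0 0;-1 0 0 -0.03 0 0 0;-1 0 0 -0.03 0 0 0;-1 0 0 -0.025 0 0 0"

```text
clock: 9.1
eef_pos: [0.4676, 0.353, 0.0797]
tool_rot: [-0.406, 0.914, -0.0, -0.001]
ft_force: [-0.2, -0.6, -3.8]
grip_width: 0.0348
grasp_force: 60.5
```

send_rows:
  steps: "-1 0 0 -0.018 0 0 0;-1 0 0 -0.01 0 0 0;-1 0 0 -0.004 0 0 0;-1 0 0 0 0 0 0;-1 0 0 0 0 0 0"

```text
clock: 9.52
eef_pos: [0.4697, 0.3546, 0.0513]
tool_rot: [-0.406, 0.914, 0.0, 0.001]
ft_force: [0.7, 0.4, -3.8]
grip_width: 0.0348
grasp_force: 60.5
```

Run:
```python
from h import *
o=get_obs();print(o['eef_pos'],o['ft_force'],o['tool_rot'])
for n in('side','top'):
    c=snap(n,n+'4');w=cloud(c);x,y,z=np.moveaxis(w,-1,0);r=np.hypot(x-.468,y-.356)
    m=(r<.09)&(z>.015)&(z<.034)&(r>.055)
    A=np.c_[w[m][:,:2]-[.468,.356],np.ones(m.sum())];print(n,m.sum(),np.linalg.lstsq(A,w[m][:,2],rcond=None)[0],w[m].min(0),w[m].max(0))
```

```text
[0.4696918  0.35457297 0.05131559] [ 0.70452938  0.39156685 -3.7565562 ] [-4.05934674e-01  9.13901719e-01  1.65465080e-04  8.13352517e-04]
side 473 [0.00351177 0.0061489  0.0317216 ] [0.39228821 0.27258908 0.02348225] [0.54988853 0.431878   0.03399745]
top 462 [-0.00019346  0.00306427  0.03172982] [0.39533786 0.27616467 0.01771821] [0.55457257 0.41757113 0.03399331]
```

send_rows:
  steps: "-1 0 0 -0.004 0 0 0;-1 0 0 -0.003 0 0 0;-1 0 0 -0.002 0 0 0;-1 0 0 -0.001 0 0 0;-1 0 0 0 0 0 0"

```text
clock: 10.03
eef_pos: [0.4687, 0.354, 0.0399]
tool_rot: [-0.406, 0.914, -0.0, -0.0]
ft_force: [0.5, 1.1, -3.5]
grip_width: 0.0349
grasp_force: 60.5
```

send_rows:
  steps: "-1 0 0 -0.001 0 0 0;-1 0 0 0 0 0 0;-1 0 0 -0.001 0 0 0;-1 0 0 0 0 0 0;-1 0 0 0 0 0 0"

```text
clock: 10.45
eef_pos: [0.469, 0.3542, 0.0383]
tool_rot: [-0.406, 0.914, 0.0, -0.0]
ft_force: [0.4, -0.1, -3.6]
grip_width: 0.0345
grasp_force: 60.5
```

send_rows:
  steps: "-1 0 0 -0.0005 0 0 0;-1 0 0 0 0 0 0;-1 0 0 -0.0005 0 0 0;-1 0 0 0 0 0 0;-1 0 0 0 0 0 0"

```text
clock: 10.87
eef_pos: [0.4691, 0.3543, 0.0379]
tool_rot: [-0.406, 0.914, 0.0, 0.0]
ft_force: [-1.6, -0.5, 2.1]
grip_width: 0.0346
grasp_force: 60.9
```

The force has reversed, so the lid is resting on the pad. I'll open the gripper gradually and rise.

send_rows:
  steps: "-0.1 0 0 0 0 0 0;0 0 0 0 0 0 0;0.3 0 0 0 0 0 0;0.6 0 0 0 0 0 0;1 0 0 0 0 0 0"

```text
clock: 11.28
eef_pos: [0.4692, 0.3543, 0.0374]
tool_rot: [-0.406, 0.914, 0.0, 0.0]
ft_force: [-0.2, -1.0, 1.1]
grip_width: 0.0771
grasp_force: 0.0
```

send_rows:
  steps: "1 0 0 0 0 0 0;1 0 0 0 0 0 0;1 0 0 0.01 0 0 0;1 0 0 0.02 0 0 0;1 0 0 0.03 0 0 0"

```text
clock: 11.7
eef_pos: [0.4671, 0.3527, 0.0957]
tool_rot: [-0.406, 0.914, -0.001, -0.003]
ft_force: [1.0, -0.2, 1.1]
grip_width: 0.0855
grasp_force: 0.0
```

send_rows:
  steps: "1 0 0 0.04 0 0 0;1 0 0 0.04 0 0 0;1 -0.02 0.02 0.03 0 0 0;1 -0.03 0.02 0.02 0 0 0;1 -0.03 0.02 0 0 0 0"

```text
clock: 12.12
eef_pos: [0.3909, 0.4165, 0.2343]
tool_rot: [-0.405, 0.914, 0.002, 0.005]
ft_force: [0.4, 0.6, 0.1]
grip_width: 0.0855
grasp_force: 0.0
```

send_rows:
  steps: "1 -0.03 0.02 0 0 0 0;1 -0.02 0.01 0 0 0 0;1 0 0 0 0 0 0;1 0 0 0 0 0 0;1 0 0 0 0 0 0"

```text
clock: 12.53
eef_pos: [0.3393, 0.4441, 0.2279]
tool_rot: [-0.406, 0.914, -0.0, 0.0]
ft_force: [0.3, -0.2, 0.1]
grip_width: 0.0852
grasp_force: 0.0
```

Run:
```python
from h import *
print(get_obs()['eef_pos'])
c=snap('top','t5');w=cloud(c);x,y,z=np.moveaxis(w,-1,0);r=np.hypot(x-.469,y-.3545)
m=(r<.09)&(z>.015)&(z<.024);print(w[m].min(0),w[m].max(0),cv2.minEnclosingCircle(w[m][:,:2].astype(np.float32)))
m=(r<.03)&(z>.05)&(z<.09);print('knob',w[m].mean(0),w[m].max(0))
r=np.hypot(x-.62,y+.2);m=(r<.05)&(z>.25)&(z<.285);print('lamp',w[m].mean(0))
r=np.hypot(x-.54,y+.0265);m=(r<.085)&(z>.1)&(z<.12);print('rim',w[m].min(0),w[m].max(0),cv2.minEnclosingCircle(w[m&(r<.079)][:,:2].astype(np.float32)))
```

```text
[0.33932353 0.44407476 0.22787882]
[0.3946558  0.2755591  0.01504498] [0.55207176 0.43574543 0.02399815] ((0.47387126088142395, 0.35557711124420166), 0.08031754940748215)
knob [0.47310475 0.35326611 0.06911875] [0.48875216 0.37405215 0.07689023]
lamp [ 0.61753544 -0.19342374  0.27161339]
rim [ 0.46969587 -0.09736643  0.1000122 ] [0.61834799 0.04897794 0.11699367] ((0.5443440675735474, -0.024779459461569786), 0.07495787739753723)
```

View pics/t5.png

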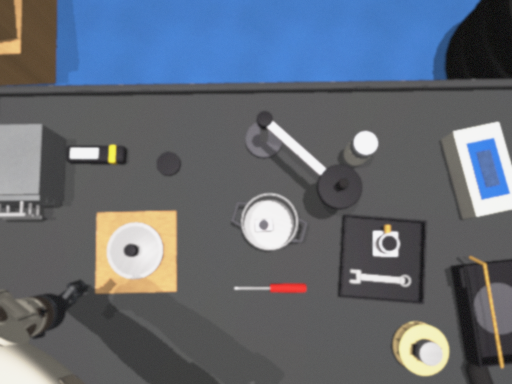

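The final top view shows the lid flat and knob up at (135,250), wholly on the pad. The lamp head is clear at (340,186), the pot stands open at (269,222), and everything else is where it was.

```bash
python3 -c "
from workcell import *
print(job_done())"
```

```text
the job is handed in; nothing more can be done
None
```

The job is handed in at about 12.5 s: I swung the lamp 186 mm clear of the pot's axis, then laid the lid level and knob up, wholly on the pad; the final picture shows the pot and the other things where they were.

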